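# Clip the dive torch from the draining stand into its spring clips

## Robot

A 6-joint arm with a two-finger parallel gripper is mounted at the origin on the work surface. World frame = base frame: x ahead of the robot, y to its left, z up, the work surface at z = 0. Lengths are in mm, angles in rad, forces in N, time in s.
With the tool pointing down it reaches from about 350 to 975 mm from the base axis. Payload 7.1 kg.
Tool frame: the origin (TCP) lies on the centre line of the jaws, within the pads' length; the fingertips stand 8 mm ahead of it and the grasp point (between the pads) lies 11 mm behind it; z points along the fingers, x is the direction in which the jaws open and shut, and the axes are right-handed (so a half turn about z gives the same grasp; the last joint's range is limited). The gripper opens to 88 mm and grips with 3 to 60 N. Pads are 20 mm wide; open, the fingers measure 115 mm over their backs; the gripper's body (75 mm by 178 mm) begins 61 mm behind the grasp point.
Start: joints at [-1.353, 0.423, 1.63, -0, 1.089, -0.019], TCP at [146.64, -607.537, 230.675] pointing down, gripper open.
Joint ranges: [-3, 3], [-0.9, 2.11], [0.09, 2.58], [-1.31, 4.45], [0.11, 2.69], [-2.54, 2.54]. Speed limits (rad/s): [2.39, 2.39, 3.01, 3.14, 3.14, 3.14].

## Interface

Orientations are given as [roll, pitch, yaw] about the fixed x, y, z axes, in that order (R = Rz(yaw) Ry(pitch) Rx(roll)).
In Python, from plant import manip gives the robot as it stands. The module is installed in compiled form; this text tells all that it offers.
- The arm moves only by the tool arm_command, never from a script. Its argument "targets" is a list of rows, each an object with "offset": the shift along the world's x, y, z in mm, a list of three; "yaw": the turn about the world's z in rad; "gripper": the gripper's target within -1 to 1 (fully open at 1, half-way at 0, shut at -1). In form: [{"offset": [x, y, z], "yaw": yaw, "gripper": gripper}, ...]. A call has 1 to 20 rows; each row is the pose to reach, as a shift and turn from the pose measured when the call began; what a row does not reach only later rows make up. A row lasts 1/8 s, in which the tool goes at most 62.5 mm and 10.7 degrees, less where a joint would pass 70% of its speed; a pose out of reach is approached as far as the arm can. A call with a gripper value outside its range is refused whole. The fingers move at their own pace and stop on an object; "squeeze" is the grip in N (left out, the last holds). Time passes only in rows, so rows that repeat a pose let the fingers close. It gives the time, the measured TCP pose, the force and the opening at its end, in the units of the state.
- manip.read_state(): the state, without advancing time (a new reading comes with each control period).
- manip.camera(name): name is "side" or "top" or "wrist"; returns (picture, depth): 480x640x3 uint8, red, green, blue; 480x640 float32, mm along the optical axis (not along the pixel's ray), 0 where there is no reading.
- manip.camera_model(name): a dict with "mtx" (3x3 intrinsics, pixels), "origin" and "rotation" of the camera in the world. Camera axes: x right, y up, looking along -z (the intrinsics and any distortion apply to the point x, -y, -z); pixel columns grow to the right and rows downward; lengths in mm; the calibration is good to about 2 mm. A picture is of the moment at which its call begins: read the wrist's pose just before it. camera_model takes no time and is no camera call; for the wrist camera it gives the pose at the moment of the call.
- manip.job_done(): hands the job in, once; it reports no verdict.
Trained networks look in the newest picture that a camera, given by its name, has taken for a name from the list of things; names that differ only in an ending like _2 or _b are one class to them, and where a whole thing is asked for, a point or a joint stands for the part that bears it (a point fixed in the world has none). Each returns a list of dicts, best first, with "confidence" (0 to 1); they miss things now and then, are a little off and sometimes report something else, mostly with a low value. They report only what shows in the picture. A call takes as long as a camera call. They do not tell look-alikes from the thing itself.
- manip.look_for(camera, query): "xyz" ([x, y, z] in mm, in world coordinates, good to about 4 mm: the middle of the surface that is visible of it).
- manip.outline_of(camera, query): "mask" (480x640 bool, what is visible of it).
The state is a dict: "time_s": time; "qpos": joint angles; "qvel": joint speeds; "tau": joint torques, N m; "tool_pos": TCP position; "eef_rot": TCP orientation; "force": force on the tool from outside, world axes, zero at the start; "wrist_torque": the same for the moment, N m; "grip_width": finger opening in mm.
Only numpy, scipy, OpenCV 4.12 (cv2) and the standard library are available. Lean on these libraries where they do the work, as an engineer would, in place of code of your own. Each camera call takes 0.05 s, during which the arm holds its last target. There are 200 camera calls.

## Task

Draw the dive torch out of the slanted draining tube, lay it down level and let go of it so that you can take a better hold, then press it into the empty pair of spring clips until both clips have snapped round its barrel, with its lens pointing the same way as the torch already clipped beside it. Do not drop it, and leave the clipped torch and the other things on the desk where they are.

Things in the scene. Friction and masses are not known exactly. Their poses are not given: they have to be found in the camera images.
- torch: loose black dive torch, 182 mm long, 0.28 kg. Origin on its axis at the middle of the slim barrel; x along the axis to the lens. Tail cap 40 mm across, x -85 to -57 mm; round barrel 36 mm across, -57 to 57; head to 97. Starts lens up in the slanted tube, x rising 39 degrees, y level, tail cap and most of the barrel inside. Weight acts 15 mm lensward of the origin
- torch_head (a point): on the torch's axis in the middle of its head, 77 mm from the origin. The head is eight-sided so that it does not roll: 40 mm long, 50 mm across flats, two flats facing y and two z. Lying on the desk the torch rests on a head flat and the tail cap: this point is 25 mm up, the origin 22 mm, x tipped 2 degrees up
- torch_front (a point): on the torch's axis in the barrel, 40 mm from the origin towards the lens: where the clip nearer the lens goes
- torch_rear (a point): on the torch's axis in the barrel, 40 mm from the origin towards the tail: where the other clip goes
- torch_kept: an identical torch already snapped into the other cradle; same origin and axes. It stays there
- cradle_empty: empty torch cradle, fixed: white strip 110 x 64 x 10 mm with two spring-steel clips open upward. Origin under its middle on the desk; x along the clips' axis to where the lens belongs, y across, z up. Clips at x -40 and +40 mm, each 14 mm wide (66 mm free between them). Torch origin within 10 mm of the middle along x keeps head and tail cap clear of the clips
- cradle_empty_seat (a point): middle of the clips' axis, 42 mm above the desk: the torch's origin lies here when snapped home. The sprung arms reach past the barrel's widest point, lips flared up to 62 mm above the desk, throat 28 mm; a barrel laid on them has its axis about 57 mm up. Pressing in takes about 16 N in all; the arms give 4 mm each, then spring back round the barrel
- cradle_full: the other cradle, alike in all, with torch_kept in it, 120 to 220 mm to the left or right of the empty one; same axes
- holder: draining holder, fixed: grey base plate 160 x 90 x 8 mm carrying a square aluminium tube, 115 mm long, 50 mm outside, 44 mm inside, leaning up at 40 degrees. Origin under the plate's middle on the desk; x is the level direction the tube leans (and the lens looks). Between holder and cradles the desk is empty, at least 170 mm wide
- holder_mouth (a point): middle of the tube's open mouth. The torch comes out straight along the tube's axis (40 degrees up along the holder's x) and is clear after 115 mm; the barrel sticks out 27 mm before the head begins
- drink_can: a drinks can, 66 mm across and 115 mm tall, standing; origin under its middle. Not part of the job
- log_book: a ring-bound log book, 210 x 150 x 18 mm, lying flat; origin under its middle. Not part of the job
- tape_roll: a roll of grey tape, 104 mm across and 45 mm high, lying flat; origin under its middle. Not part of the job
Mind the look-alikes: they are no part of the job. Leave any green or purple look-alike of the torch alone.

How it is judged:
By the outcome, as a careful person would: the job done as asked, in the order asked, and still so for the second after the job is handed in, with the robot touching nothing.
It also fails if it takes over 61 s, if anything falls off the work surface, if the arm or the gripper's body presses on something with over 40 N, if the wrist force passes 120 N, or if a joint passes its speed limit or range.

## Working session

There is one attempt and no reset: what is moved stays moved. The work goes in short steps, Python scripts to look and compute and a tool call to move; the robot and the scene stay as the last step left them, time stands still between calls to the robot, and variables do not carry over. Pictures are saved under pics/ and viewed, about 8 in all and at most 12, crops included, and the job is handed in when it is done.

Besides the shell and the picture viewer there is one more tool, called by a JSON object that holds its "fn" and its "kwargs". arm_command: Moves the arm, as the interface text tells. Its arguments: {"type":"object","properties":{"targets":{"type":"array","items":{"type":"object","properties":{"offset":{"type":"array","items":{"type":"number"}},"yaw":{"type":"number"},"gripper":{"type":"number"}}}},"squeeze":{"type":"number"}},"required":["targets"]}

```bash
mkdir -p pics
cat > h.py <<'E'
from plant import manip as m
import numpy as np, cv2
def snap(cam,fn=None):
    cm=m.camera_model(cam); p,d=m.camera(cam)
    if fn: cv2.imwrite('pics/'+fn,p[:,:,::-1])
    return p,d,cm
def cloud(d,cm):
    K=np.array(cm['mtx']);v,u=np.mgrid[0:480,0:640]
    P=np.stack([(u-K[0,2])/K[0,0]*d,-(v-K[1,2])/K[1,1]*d,-d],-1)
    W=P@np.array(cm['rotation']).T+np.array(cm['origin']); W[d==0]=np.nan
    return W
E
python3 - <<'E'
from h import *
np.set_printoptions(precision=1,suppress=True)
for c in ['top','side']:
    p,d,cm=snap(c,c+'1.png'); print(c,cm)
    for q in ['torch','torch_head','torch_kept','cradle_empty','cradle_full','holder','holder_mouth','drink_can','log_book','tape_roll']:
        print(q,[(np.array(r['xyz']).round(),round(r['confidence'],2)) for r in m.look_for(c,q)][:4])
print(m.read_state())
E
```

```text
top {'mtx': array([[518.6,   0. , 312.5],
       [  0. , 518.6, 239.4],
       [  0. ,   0. ,   1. ]]), 'origin': array([ 388.9,  -33.9, 1450.7]), 'rotation': array([ 0.1, -0. , -1.6])}
torch [(array([507., 241., 139.]), 0.88), (array([794., 278.,  34.]), 0.78), (array([383., 376.,  36.]), 0.75), (array([372., -77.,  44.]), 0.61)]
torch_head [(array([793., 282.,  35.]), 0.97), (array([506., 240., 139.]), 0.96), (array([334., 175.,  43.]), 0.71), (array([373., -79.,  39.]), 0.68)]
torch_kept [(array([ 509., -263.,   56.]), 0.62), (array([582., -90.,  12.]), 0.54), (array([580., 214.,  51.]), 0.45)]
cradle_empty [(array([584., -93.,  10.]), 0.71), (array([ 538., -474.,   17.]), 0.42)]
cradle_full [(array([ 522., -243.,    9.]), 0.66)]
holder [(array([584., 211.,  52.]), 0.57)]
holder_mouth [(array([581., 212.,  50.]), 0.79)]
drink_can [(array([727.,  45., 116.]), 0.61), (array([507., 244., 141.]), 0.49)]
log_book [(array([ 540., -474.,   15.]), 0.9)]
tape_roll [(array([332., 176.,  41.]), 0.95)]
side {'mtx': array([[496.9,   0. , 318.8],
       [  0. , 496.9, 229.3],
       [  0. ,   0
[... 548 characters left out ...]
der [(array([569., 250.,  19.]), 0.98)]
holder_mouth [(array([ 528., -253.,   10.]), 0.7), (array([566., 248.,  21.]), 0.61), (array([587., -84.,  10.]), 0.44)]
drink_can [(array([723.,  72.,  78.]), 0.6)]
log_book [(array([334., 187.,  36.]), 0.73), (array([ 538., -461.,   20.]), 0.63)]
tape_roll [(array([337., 187.,  31.]), 0.55)]
{'time_s': 1.1, 'qpos': array([-1.4,  0.4,  1.6, -0. ,  1.1, -0. ]), 'qvel': array([-0.,  0., -0.,  0.,  0., -0.]), 'tau': array([  0. , -54.5, -27.4,   0.1,   0. ,  -0. ]), 'tool_pos': array([ 146.7, -607.5,  230.7]), 'eef_rot': array([ 3.1,  0. , -1.3]), 'force': array([-0.1,  0.4, -0.7]), 'wrist_torque': array([-0.,  0., -0.]), 'grip_width': 88.19610120212836}
```

```bash
sed -i "s/np.array(cm\['rotation'\])/Rot.from_euler('xyz',cm['rotation']).as_matrix()/; 1i from scipy.spatial.transform import Rotation as Rot" h.py
python3 - <<'E'
from h import *
for c in ['top','side']:
    p,d,cm=snap(c); W=cloud(d,cm); np.savez(c+'1.npz',p=p,d=d,W=W)
    print(c,W[240,320],np.nanmedian(W[...,2]))
E
```

```text
top [597.3874722  -67.39862573  11.63463111] -0.36850496048623427
side [558.24261643 -67.25663726  49.03337014] -0.5756111149322578
```

View pics/top1.png

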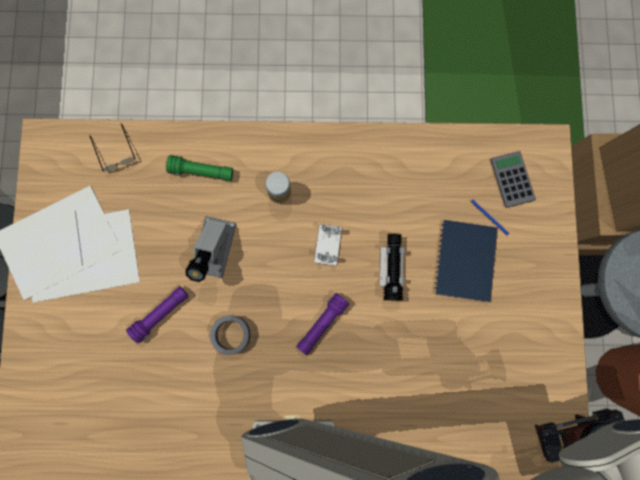

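View pics/side1.png

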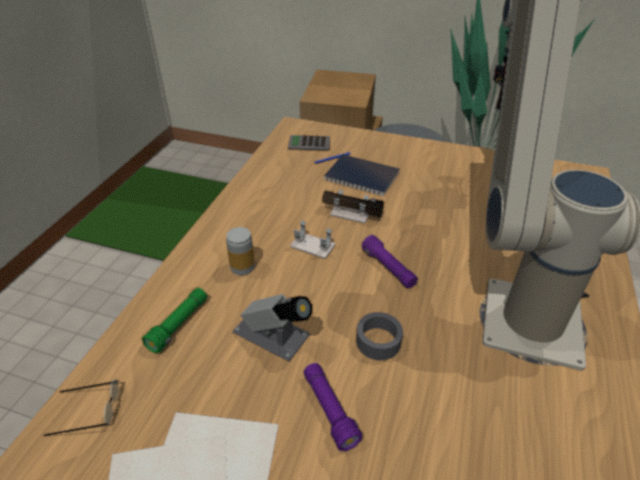

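```bash
python3 - <<'E'
from h import *
np.set_printoptions(precision=1,suppress=True)
def fit(W,c,r,zl,zh,lab,d=None):
    M=(np.hypot(W[...,0]-c[0],W[...,1]-c[1])<r)&(W[...,2]>zl)&(W[...,2]<zh)
    P=W[M]; 
    if len(P)<5: print(lab,'few');return
    rect=cv2.minAreaRect(P[:,:2].astype(np.float32)); mu=P.mean(0)
    u=np.linalg.svd((P-mu)[:,:2],full_matrices=False)[2][0]
    print(lab,len(P),'mean',mu,'dir',u,np.degrees(np.arctan2(u[1],u[0])),'rect',rect)
    return P,mu,u
for c in ['top','side']:
    z=np.load(c+'1.npz');W=z['W']
    print('desk z near',np.nanmedian(W[(abs(W[...,0]-450)<40)&(abs(W[...,1]-40)<40)][:,2]))
    r=fit(W,(512,-255),130,36,90,c+' kept')
    P,mu,u=r; s=(P-mu)[:,:2]@u; n=np.array([-u[1],u[0]]); t=(P-mu)[:,:2]@n
    for a in range(-110,110,15):
        k=(s>a)&(s<=a+15)
        if k.sum()>2: print(a,k.sum(),'w',np.ptp(t[k]),'zmax',np.percentile(P[k,2],95),'t',t[k].mean())
    fit(W,(523,-248),90,5,14,c+' fullstrip')
    fit(W,(583,-90),80,5,14,c+' emptystrip')
    fit(W,(583,-90),80,25,70,c+' clips')
    fit(W,(560,230),130,4,14,c+' holderplate')
    fit(W,(560,230),130,20,180,c+' tube+torch')
    M=(np.hypot(W[...,0]-510,W[...,1]-243)<130)&(W[...,2]>20)
    dark=M&(z['p'].max(-1)<70); P=W[dark]; print('dark',len(P),P.mean(0),P.min(0),P.max(0))
E
python3 - <<'E'
import cv2,numpy as np
a=cv2.imread('pics/top1.png');b=cv2.imread('pics/side1.png')
A=cv2.resize(a[200:310,170:270],(400,440),interpolation=2);B=cv2.resize(b[180:230,310:400],(400,222),interpolation=2);C=cv2.resize(b[280:360,220:330],(400,291),interpolation=2);D=cv2.resize(a[220:310,300:420],(400,300),interpolation=2)
L=np.vstack([A,np.zeros((160,400,3),np.uint8)]);
L[440:600]=cv2.resize(D,(400,160)) if 0 else D[:160]
R=np.vstack([B,C,np.zeros((87,400,3),np.uint8)])
cv2.imwrite('pics/crop.png',np.hstack([L,R]))
E
```

```text
desk z near 0.7627769135956441
top kept 1066 mean [ 515.7 -264.8   59.1] dir [-1.  0.] 177.6010074751985 rect ((520.8379516601562, -267.2179870605469), (50.27535629272461, 182.5618438720703), 87.17752838134766)
-110 8 w 32.06815048280314 zmax 63.13227418504613 t -0.9691123797263375
-95 78 w 38.89507285775561 zmax 65.42488545967697 t -0.8555573568029169
-80 83 w 38.623952535628234 zmax 65.23000989130378 t -0.5975740788942397
-65 82 w 46.907433049635024 zmax 63.55029420186749 t 1.3599160656419844
-50 93 w 46.9144489549475 zmax 64.05695249623236 t -0.023142404040259197
-35 74 w 35.1172514537042 zmax 64.81992567539514 t -0.038586613536102474
-20 80 w 35.87175009325043 zmax 63.21087312108316 t -0.09083296518209538
-5 71 w 36.44717379036499 zmax 63.59761609121779 t -0.15306224532489648
10 77 w 44.220674341157206 zmax 64.1439496818131 t -0.38932168891708796
25 100 w 48.49518810285488 zmax 64.42075626620652 t 2.214829635266021
40 95 w 48.27004480582167 zmax 71.32277239479895 t -0.46030634466177367
55 109 w 49.588881562463925 zmax 71.79480546546883 t -0.41071986549337874
70 104 w 49.467262815
[... 2565 characters left out ...]
949951172), (105.7380142211914, 125.34487915039062), 69.01777648925781)
side clips 223 mean [588.6 -91.6  43.8] dir [-1.   0.1] 172.11267554862417 rect ((587.5783081054688, -88.88932800292969), (49.594173431396484, 97.94477844238281), 82.53043365478516)
side holderplate 1217 mean [564.8 251.6   7.7] dir [-1.  -0.1] -174.77487311857908 rect ((567.1889038085938, 226.54904174804688), (254.37554931640625, 232.04005432128906), 56.119564056396484)
side tube+torch 2151 mean [552.8 248.5  95.2] dir [-1.   0.2] 170.2799057621273 rect ((543.6397705078125, 244.46560668945312), (78.93508911132812, 213.1563262939453), 66.18881225585938)
dark 926 [524.6 253.4 103.5] [424.6 210.7  20. ] [598.6 340.1 164.8]
```

View pics/crop.png

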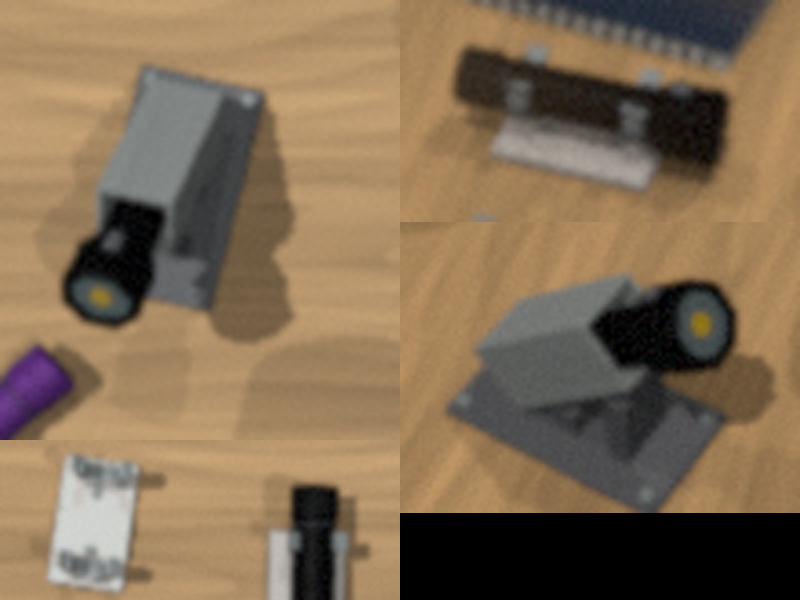

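{"fn": "arm_command", "kwargs": {"targets": [{"offset": [42,38,20],"yaw": 0.16,"gripper": 1},{"offset": [83,77,40],"yaw": 0.32,"gripper": 1},{"offset": [125,115,60],"yaw": 0.48,"gripper": 1},{"offset": [167,153,70],"yaw": 0.64,"gripper": 1},{"offset": [208,192,70],"yaw": 0.8,"gripper": 1},{"offset": [250,230,70],"yaw": 0.96,"gripper": 1},{"offset": [291,268,70],"yaw": 1.12,"gripper": 1},{"offset": [333,307,70],"yaw": 1.28,"gripper": 1},{"offset": [335,367,70],"yaw": 1.44,"gripper": 1},{"offset": [335,427,70],"yaw": 1.6,"gripper": 1},{"offset": [335,487,70],"yaw": 1.76,"gripper": 1},{"offset": [335,547,70],"yaw": 1.92,"gripper": 1},{"offset": [335,607,70],"yaw": 2.08,"gripper": 1},{"offset": [335,667,70],"yaw": 2.24,"gripper": 1},{"offset": [335,727,70],"yaw": 2.4,"gripper": 1},{"offset": [335,787,70],"yaw": 2.56,"gripper": 1},{"offset": [335,845,70],"yaw": 2.66,"gripper": 1},{"offset": [335,853,70],"yaw": 2.66,"gripper": 1},{"offset": [335,853,70],"yaw": 2.66,"gripper": 1}]}}

```text
time_s: 3.58
tool_pos: [481.4, 245.5, 300.5]
eef_rot: [-3.141, 0.001, 1.326]
force: [-0.4, -0.2, -0.3]
grip_width: 88.0
```

```bash
cat >> h.py <<'E'
np.set_printoptions(precision=1,suppress=True)
E
python3 - <<'E'
from h import *
s=m.read_state();print(s['time_s'],s['tool_pos'],s['eef_rot'])
p,d,cm=snap('wrist','w1.png');W=cloud(d,cm);np.savez('w1.npz',p=p,d=d,W=W);print(cm)
for q in ['torch_head','torch','holder_mouth','holder']: print(q,[(np.array(r['xyz']).round(),round(r['confidence'],2)) for r in m.look_for('wrist',q)][:3])
E
```

```text
3.575 [481.4 245.5 300.5] [-3.1  0.   1.3]
{'mtx': array([[367.4,   0. , 320.1],
       [  0. , 367.4, 234.6],
       [  0. ,   0. ,   1. ]]), 'origin': array([407.3, 263.1, 452.8]), 'rotation': array([-0.3,  0. ,  1.3])}
torch_head [(array([790., 271.,  37.]), 0.96), (array([366., -67.,  39.]), 0.86), (array([505., 247., 147.]), 0.76)]
torch [(array([375., 385.,  36.]), 0.97), (array([364., -61.,  34.]), 0.72), (array([494., 248., 147.]), 0.7)]
holder_mouth [(array([579., 227.,  56.]), 0.55)]
holder [(array([578., 226.,  58.]), 0.73)]
```

View pics/w1.png

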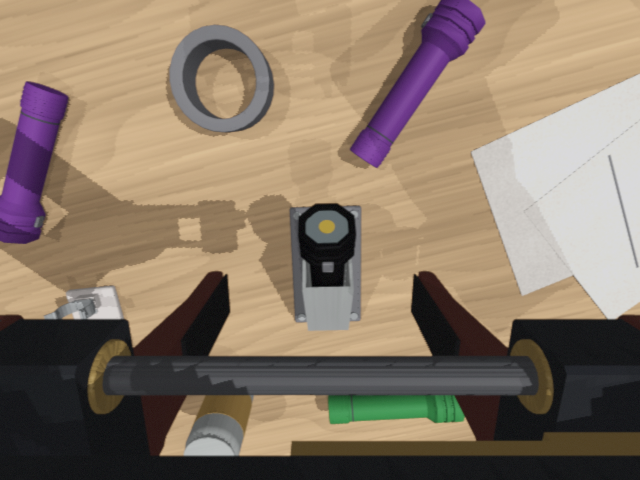

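Run:
```python
from h import *
z=np.load('w1.npz');W=z['W'];p=z['p']
def pl(r0,r1,c0,c1,lab):
    P=W[r0:r1,c0:c1].reshape(-1,3);P=P[~np.isnan(P[:,0])]; c=np.median(P,0)
    for _ in range(5):
        mu=P.mean(0);n=np.linalg.svd(P-mu)[2][2] if len(P)<5000 else None; n=n*np.sign(n[2])
        e=(P-mu)@n;P=P[abs(e)<max(1.5,1.5*e.std())] if abs(e).max()>1.5 else P
    print(lab,len(P),mu,n.round(3),'elev',np.degrees(np.arcsin(n[2])),'az',np.degrees(np.arctan2(n[1],n[0])));return mu,n
pl(214,238,312,342,'lens')
pl(290,322,312,342,'tube top')
for r in range(206,330,6):
    k=np.where(~np.isnan(W[r,:,2])&(W[r,:,2]>60))[0];k=k[(k>280)&(k<380)]
    if len(k): print(r,k[0],k[-1],W[r,k[0]+1],W[r,k[-1]-1],'mid',W[r,(k[0]+k[-1])//2], 'ctr',(W[r,k[0]+1]+W[r,k[-1]-1])/2)
```

```text
lens 688 [487.9 248.4 139.6] [-0.8  0.2  0.6] elev 38.567002101718046 az 167.43999789581267
tube top 956 [585.2 225.3  97.1] [ 0.6 -0.1  0.8] elev 50.02902772306336 az -12.643322742074606
206 312 342 [470.7 240.3 126.9] [476.6 264.8 127.9] mid [473.6 252.6 127.5] ctr [473.6 252.6 127.4]
212 304 351 [473.1 232.4 132.5] [482.4 271.3 134.3] mid [478.8 251.3 128.2] ctr [477.8 251.9 133.4]
218 299 355 [476.4 227.2 136.9] [487.3 273.4 139.5] mid [483.2 250.2 132.7] ctr [481.8 250.3 138.2]
224 299 355 [480.  226.6 144. ] [491.3 272.1 144.3] mid [486.8 249.1 139.6] ctr [485.7 249.3 144.1]
230 299 356 [484.5 225.6 147.1] [495.3 271.6 149.4] mid [490.6 248.1 145.2] ctr [489.9 248.6 148.2]
236 299 356 [488.7 224.7 150.8] [500.3 270.4 149.9] mid [494.9 247.  148.7] ctr [494.5 247.6 150.3]
242 299 355 [495.6 222.5 144.6] [507.2 268.5 144.2] mid [498.9 246.  152.7] ctr [501.4 245.5 144.4]
248 300 354 [502.4 221.4 140.6] [514.3 266.5 138.9] mid [501.3 245.2 161.5] ctr [508.4 243.9 139.7]
254 301 354 [510.6 219.8 132.9] [521.7 265.3 133.6] mid [508.2 243.6 156.4] ctr [516.2 242.5 133.3]
260 303 351 
[... 487 characters left out ...]

290 303 353 [550.2 210.9 123.1] [562.  256.3 122. ] mid [556.3 233.5 122. ] ctr [556.1 233.6 122.6]
296 304 352 [560.2 208.9 115.2] [572.2 253.7 113.5] mid [566.1 231.3 114.5] ctr [566.2 231.3 114.4]
302 305 352 [571.9 206.5 104.5] [584.7 251.9 101.4] mid [577.8 228.6 103.8] ctr [578.3 229.2 103. ]
308 306 351 [583.8 204.1  94.3] [595.4 249.   93.6] mid [590.1 225.9  92.8] ctr [589.6 226.5  93.9]
314 306 350 [596.2 200.5  83.6] [608.7 245.8  81.6] mid [602.3 223.1  82.9] ctr [602.5 223.1  82.6]
320 307 349 [609.8 197.7  72.3] [622.1 242.4  70.2] mid [616.4 219.9  70.4] ctr [615.9 220.1  71.2]
326 322 322 [629.7 210.7  57.6] [628.7 208.5  58.5] mid [628.  209.9  60.2] ctr [629.2 209.6  58.1]
```

{"fn": "arm_command", "kwargs": {"targets": [{"offset": [8,0,-50],"yaw": 0.01,"gripper": 1},{"offset": [16,0,-100],"yaw": 0.02,"gripper": 1},{"offset": [22,0,-140],"yaw": 0.02,"gripper": 1},{"offset": [22,0,-170],"yaw": 0.02,"gripper": 1},{"offset": [22,0,-183],"yaw": 0.02,"gripper": 1},{"offset": [22,0,-183],"yaw": 0.02,"gripper": 1},{"offset": [22,0,-183],"yaw": 0.02,"gripper": -1},{"offset": [22,0,-183],"yaw": 0.02,"gripper": -1},{"offset": [22,0,-183],"yaw": 0.02,"gripper": -1},{"offset": [22,0,-183],"yaw": 0.02,"gripper": -1},{"offset": [22,0,-183],"yaw": 0.02,"gripper": -1},{"offset": [22,0,-183],"yaw": 0.02,"gripper": -1}], "squeeze": 60}}

```text
time_s: 5.32
tool_pos: [503.9, 244.3, 118.0]
eef_rot: [3.141, -0.0, 1.344]
force: [-1.2, 1.0, 3.4]
grip_width: 44.9
```

```bash
python3 - <<'E'
from h import *
s=m.read_state();print(s['time_s'],s['grip_width'],s['force'],s['wrist_torque'])
p,d,cm=snap('wrist','w2.png');print(m.read_state()['grip_width'])
W=cloud(d,cm);np.savez('w2.npz',p=p,d=d,W=W)
snap('side','s2.png')
E
python3 -c "
import cv2,numpy as np
a=cv2.imread('pics/w2.png');b=cv2.imread('pics/s2.png')
cv2.imwrite('pics/c2.png',np.hstack([cv2.resize(a[130:400,190:460],(400,400)),cv2.resize(b[240:380,200:340],(400,400))]))"
```

```text
5.325 44.86484746059566 [-1.2  1.   3.4] [0.2 0.  0. ]
44.6993573144659
```

View pics/c2.png

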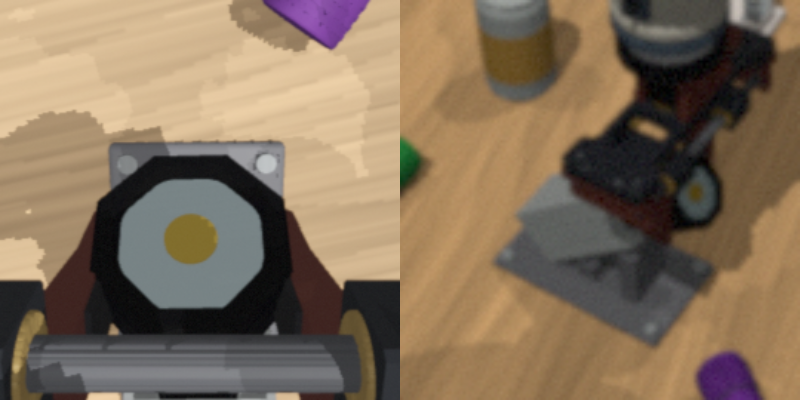

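Run:
```python
from h import *
z=np.load('w2.npz');W=z['W']
# lens center crop(190,240)/400*270 -> 
c=int(190+190*270/400);r=int(130+240*270/400);print(r,c,W[r,c])
P=W[r-25:r+25,c-30:c+30].reshape(-1,3);mu=P.mean(0);n=np.linalg.svd(P-mu,full_matrices=False)[2][2];n*=np.sign(n[2]);print(mu,n,np.degrees(np.arcsin(n[2])),np.degrees(np.arctan2(n[1],n[0])))
for rr in range(r-60,r+60,8):
    k=[W[rr,cc] for cc in (c-66,c-60,c-50,c,c+50,c+60,c+66)];print(rr,np.array(k).round().tolist())
```

```text
292 318 [487.7 246.2 141.4]Traceback (most recent call last):
  File "<stdin>", line 5, in <module>
    u, s, vh = gufunc(a, signature=signature)
               ~~~~~~^^^^^^^^^^^^^^^^^^^^^^^^
    raise LinAlgError("SVD did not converge")
numpy.linalg.LinAlgError: SVD did not converge
```

{"fn": "arm_command", "kwargs": {"targets": [{"offset": [-3.7,0.9,3.2],"yaw": 0,"gripper": -1},{"offset": [-7.5,1.7,6.4],"yaw": 0,"gripper": -1},{"offset": [-15,3.4,12.9],"yaw": 0,"gripper": -1},{"offset": [-22.4,5.2,19.3],"yaw": 0,"gripper": -1},{"offset": [-29.8,6.9,25.7],"yaw": 0,"gripper": -1}]}}

```text
time_s: 6.05
tool_pos: [473.4, 251.4, 144.2]
eef_rot: [3.141, -0.0, 1.344]
force: [1.0, -1.2, -1.1]
grip_width: 44.9
```

```bash
cat >> h.py <<'E'
def lens(fn=None):
    p,d,cm=snap('wrist',fn);W=cloud(d,cm)
    h=p.astype(int);y=(h[...,0]>90)&(h[...,1]>70)&(h[...,2]<70)&(h[...,0]-h[...,2]>60)
    y[:,:250]=0;y[:,390:]=0
    n,l,st,ce=cv2.connectedComponentsWithStats(y.astype(np.uint8))
    o=m.read_state()['tool_pos']
    for i in range(1,n):
        if st[i,4]>30:
            c=np.nanmedian(W[l==i],0);print('yellow',st[i,4],ce[i],'world',c,'rel tcp',c-o)
    s=m.read_state();print(s['time_s'],o,s['force'],s['wrist_torque'].round(2),s['grip_width']);return W,ce
E
python3 -c "
from h import *
lens()"
```

```text
yellow 901 [318.4 290.9] world [456.9 253.4 167.3] rel tcp [-16.    1.9  22.5]
6.1 [472.9 251.6 144.8] [-0.3  0.3 -0.9] [-0.1 -0.1  0. ] 44.8574746492101
```

{"fn": "arm_command", "kwargs": {"targets": [{"offset": [-6,1.4,5.2],"yaw": 0,"gripper": -1},{"offset": [-14,3.2,12],"yaw": 0,"gripper": -1},{"offset": [-22,5.1,19],"yaw": 0,"gripper": -1},{"offset": [-30,6.9,25.9],"yaw": 0,"gripper": -1},{"offset": [-38,8.8,32.8],"yaw": 0,"gripper": -1},{"offset": [-46,10.6,39.6],"yaw": 0,"gripper": -1},{"offset": [-54,12.5,46.5],"yaw": 0,"gripper": -1},{"offset": [-62,14.3,53.4],"yaw": 0,"gripper": -1},{"offset": [-68,15.7,58.6],"yaw": 0,"gripper": -1},{"offset": [-72,16,68],"yaw": 0,"gripper": -1},{"offset": [-72,10,82],"yaw": 0,"gripper": -1},{"offset": [-70,-10,96],"yaw": 0.02,"gripper": -1},{"offset": [-66,-40,98],"yaw": 0.03,"gripper": -1},{"offset": [-56,-75,98],"yaw": 0.04,"gripper": -1},{"offset": [-40,-110,98],"yaw": 0.06,"gripper": -1},{"offset": [-20,-145,98],"yaw": 0.08,"gripper": -1},{"offset": [0,-173,98],"yaw": 0.08,"gripper": -1},{"offset": [10,-187,98],"yaw": 0.08,"gripper": -1},{"offset": [12,-190,98],"yaw": 0.08,"gripper": -1},{"offset": [12,-190,98],"yaw": 0.08,"gripper": -1}]}}

```text
time_s: 8.6
tool_pos: [484.4, 62.0, 242.8]
eef_rot: [-3.141, -0.001, 1.424]
force: [0.5, -0.0, -1.3]
grip_width: 44.6
```

```bash
python3 -c "
from h import *
W,ce=lens('w3.png')
snap('side','s3.png')
a=cv2.imread('pics/w3.png');b=cv2.imread('pics/s3.png')
cv2.imwrite('pics/c3.png',np.hstack([cv2.resize(a,(400,300)),cv2.resize(b[100:400,200:600],(400,300))]))"
```

```text
yellow 945 [318.3 295.7] world [469.1  62.5 267.4] rel tcp [-15.2   0.3  24.6]
yellow 998 [342.  412.2] world [706.2  57.1  63.8] rel tcp [ 222.    -5.1 -178.9]
8.65 [484.3  62.2 242.8] [ 0.1  0.3 -2.7] [ 0.1  0.  -0. ] 44.98902290861835
```

View pics/c3.png

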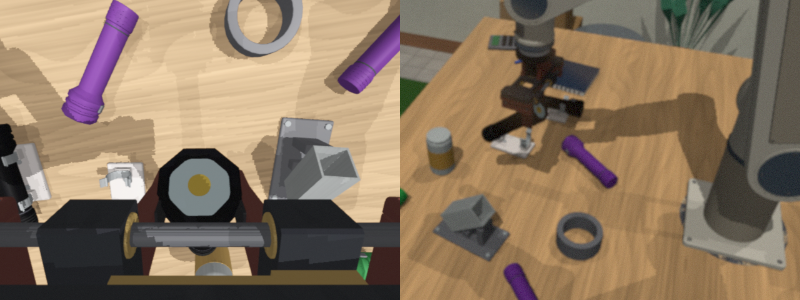

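{"fn": "arm_command", "kwargs": {"targets": [{"offset": [8,0,-20],"yaw": 0,"gripper": -1},{"offset": [20,0,-45],"yaw": 0,"gripper": -1},{"offset": [31,0,-70],"yaw": 0,"gripper": -1},{"offset": [36,0,-92],"yaw": 0,"gripper": -1},{"offset": [36,0,-108],"yaw": 0,"gripper": -1},{"offset": [36,0,-118],"yaw": 0,"gripper": -1},{"offset": [36,0,-124],"yaw": 0,"gripper": -1},{"offset": [36,0,-129],"yaw": 0,"gripper": -1},{"offset": [32,0.5,-135],"yaw": 0,"gripper": -1},{"offset": [27,1.3,-140],"yaw": 0,"gripper": -1}], "squeeze": 35}}

```text
time_s: 9.95
tool_pos: [511.1, 63.6, 102.7]
eef_rot: [3.142, -0.001, 1.425]
force: [-0.4, -0.6, -0.5]
grip_width: 45.4
```

```bash
python3 -c "
from h import *
W,ce=lens()"
```

```text
yellow 907 [318.3 291.8] world [494.6  64.4 126.2] rel tcp [-15.4   0.7  24.1]
10.0 [510.   63.7 102.1] [-1.   0.9 -1.4] [ 0.1 -0.1  0. ] 45.919105981588636
```

{"fn": "arm_command", "kwargs": {"targets": [{"offset": [-8,1.1,-6],"yaw": 0,"gripper": -1},{"offset": [-15,2.1,-15],"yaw": 0,"gripper": -1},{"offset": [-22,3,-24],"yaw": 0,"gripper": -1},{"offset": [-27,3.8,-34],"yaw": 0,"gripper": -1},{"offset": [-33,4.5,-44],"yaw": 0,"gripper": -1},{"offset": [-37,5.1,-54],"yaw": 0,"gripper": -1},{"offset": [-41,5.6,-65],"yaw": 0,"gripper": -1},{"offset": [-41,5.6,-65],"yaw": 0,"gripper": -1}]}}

```text
time_s: 11.0
tool_pos: [468.2, 69.2, 36.2]
eef_rot: [-3.138, 0.0, 1.425]
force: [-1.4, 0.6, 0.8]
grip_width: 45.2
```

```bash
python3 -c "
from h import *
W,ce=lens()"
```

```text
yellow 474 [318.4 264.7] world [445.9  70.7  46.7] rel tcp [-22.7   1.5  10.1]
11.05 [468.6  69.2  36.6] [-0.8  0.2 -0.5] [ 0. -0. -0.] 45.32424570992151
```

{"fn": "arm_command", "kwargs": {"targets": [{"offset": [-1,0,-6],"yaw": 0,"gripper": -1},{"offset": [-2,0.3,-12],"yaw": 0,"gripper": -1},{"offset": [-3,0.4,-16],"yaw": 0,"gripper": -1},{"offset": [-3,0.4,-19],"yaw": 0,"gripper": -1},{"offset": [-3,0.4,-21],"yaw": 0,"gripper": -1},{"offset": [-3,0.4,-21],"yaw": 0,"gripper": -1}]}}

```text
time_s: 11.8
tool_pos: [465.6, 69.8, 16.6]
eef_rot: [-3.139, -0.0, 1.425]
force: [-5.5, 1.6, 16.5]
grip_width: 45.0
```

```bash
python3 -c "
from h import *
W,ce=lens('w4.png')
snap('side','s4.png')
a=cv2.imread('pics/w4.png');b=cv2.imread('pics/s4.png')
cv2.imwrite('pics/c4.png',np.hstack([cv2.resize(a,(400,300)),cv2.resize(b[150:350,200:460],(400,300))]))"
```

```text
yellow 351 [318.4 261.2] world [442.9  71.2  23.9] rel tcp [-22.8   1.5   7.3]
11.85 [465.6  69.8  16.6] [-6.2  1.1 17.9] [0.2 0.5 0.1] 45.482266993574285
```

View pics/c4.png

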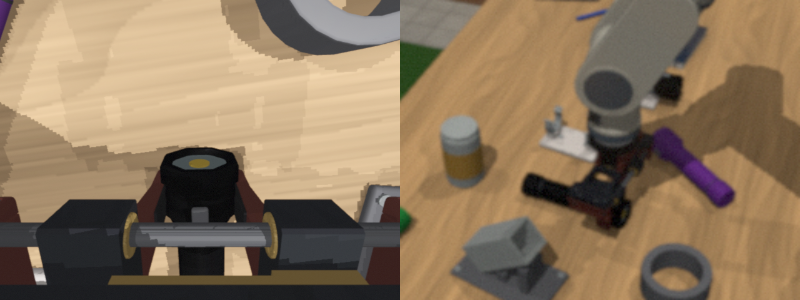

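{"fn": "arm_command", "kwargs": {"targets": [{"offset": [0,0,1.5],"yaw": 0,"gripper": -1},{"offset": [0,0,1.5],"yaw": 0,"gripper": 1},{"offset": [0,0,1.5],"yaw": 0,"gripper": 1},{"offset": [0,0,1.5],"yaw": 0,"gripper": 1},{"offset": [0,0,1.5],"yaw": 0,"gripper": 1},{"offset": [0,0,1.5],"yaw": 0,"gripper": 1},{"offset": [0,0,20],"yaw": 0,"gripper": 1},{"offset": [0,0,70],"yaw": 0,"gripper": 1},{"offset": [20,-3,120],"yaw": 0,"gripper": 1},{"offset": [50,-7,165],"yaw": 0,"gripper": 1},{"offset": [70,-10,180],"yaw": 0,"gripper": 1},{"offset": [76,-11,180],"yaw": 0,"gripper": 1},{"offset": [76,-11,180],"yaw": 0,"gripper": 1}]}}

```text
time_s: 13.52
tool_pos: [540.5, 58.7, 195.3]
eef_rot: [-3.137, 0.0, 1.425]
force: [-0.3, -0.2, 0.1]
grip_width: 87.7
```

```bash
python3 -c "
from h import *
W,ce=lens('w5.png'); np.savez('w5.npz',W=W)
M=(W[...,2]>10)&(W[...,2]<60)&(np.hypot(W[...,0]-530,W[...,1]-60)<125)&(abs(W[...,1]-60)<45)
P=W[M];mu=P.mean(0);u=np.linalg.svd((P-mu)[:,:2],full_matrices=False)[2][0];u*=-np.sign(u[0]);n=np.array([-u[1],u[0]])
print(len(P),mu,u,np.degrees(np.arctan2(u[1],u[0])));s=(P-mu)[:,:2]@u;t=(P-mu)[:,:2]@n
for a in range(-120,110,10):
    k=(s>a)&(s<=a+10)
    if k.sum()>5: print(a,k.sum(),'t',np.percentile(t[k],[1,99]),'z',np.percentile(P[k,2],98),'xy',mu[:2]+u*(a+5)+n*np.percentile(t[k],[1,99]).mean())
print(s.min(),s.max())
"
```

```text
yellow 438 [316.6 406.7] world [706.8  28.5  65.7] rel tcp [ 166.8  -30.2 -129.4]
yellow 470 [357.4 404.1] world [708.1  68.5  66.8] rel tcp [ 168.1    9.8 -128.2]
13.575 [540.   58.7 195.1] [-0.7 -0.4 -1. ] [ 0.1 -0.1 -0. ] 87.7292054803439
9278 [517.3  62.4  37.6] [-1.   0.1] 172.8069913810395
-110 115 t [-19.5  17.9] z 38.46657061603269 xy [621.6  50.1]
-100 404 t [-19.5  19.9] z 39.26203250724356 xy [611.6  50.4]
-90 417 t [-19.6  19.5] z 39.53716187979429 xy [601.7  51.8]
-80 439 t [-18.6  19. ] z 38.92517122062689 xy [591.7  52.9]
-70 393 t [-17.8  17. ] z 38.336526824632024 xy [581.9  54.7]
-60 405 t [-17.9  17.6] z 37.99358900445896 xy [571.9  55.7]
-50 405 t [-18.   17.2] z 38.372105904951205 xy [562.   57.2]
-40 418 t [-16.8  17. ] z 38.519635578158706 xy [552.   57.9]
-30 426 t [-16.8  17.6] z 38.915384352513 xy [542.1  58.9]
-20 435 t [-16.8  17.1] z 39.38824607399911 xy [532.2  60.4]
-10 446 t [-16.8  17.6] z 39.70345753908564 xy [522.2  61.4]
0 465 t [-16.9  17.4] z 39.67737179581451 xy [512.3  62.8]
10 476 t [-17.  17.] z 39.94490127761529 xy [502.4  64.3]
20 487 t [-17.   17.6] z 40.18892301343112 xy [492.5  65.3]
30 559 t [-21.   20.5] z 45.368660878516145 xy [482.6  67. ]
40 767 t [-24.1  24.6] z 50.88805078875854 xy [472.7  67.9]
50 778 t [-24.3  23.6] z 50.80656183912278 xy [462.8  69.7]
60 791 t [-24.2  24. ] z 48.271056418159866 xy [452.9  70.7]
70 652 t [-24.9  24.3] z 48.71373930973717 xy [443.   72.1]
-103.984756216829 78.060491879473
```

View pics/w5.png

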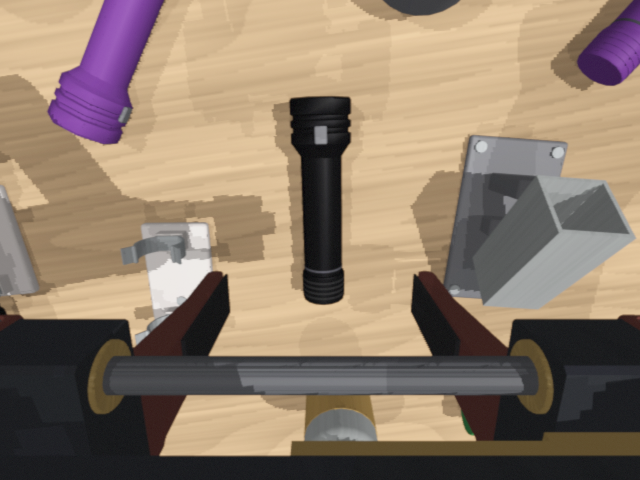

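{"fn": "arm_command", "kwargs": {"targets": [{"offset": [10,-30,5],"yaw": 0,"gripper": 1},{"offset": [25,-80,5],"yaw": 0,"gripper": 1},{"offset": [40,-125,5],"yaw": 0,"gripper": 1},{"offset": [45,-148,5],"yaw": 0,"gripper": 1},{"offset": [45,-148,5],"yaw": 0,"gripper": 1},{"offset": [45,-148,5],"yaw": 0,"gripper": 1}]}}

```text
time_s: 14.32
tool_pos: [584.0, -88.2, 199.4]
eef_rot: [-3.134, 0.0, 1.426]
force: [0.2, -0.1, -0.2]
grip_width: 87.7
```

```bash
python3 -c "
from h import *
p,d,cm=snap('wrist','w6.png');W=cloud(d,cm);np.savez('w6.npz',W=W,p=p);print(m.read_state()['tool_pos'])
near=(np.hypot(W[...,0]-585,W[...,1]+89)<75)
h=p.astype(int)
for lab,M in [('strip',near&(W[...,2]>5)&(W[...,2]<14)&(h.min(-1)>150)),('clips',near&(W[...,2]>22)&(W[...,2]<75)),('lips',near&(W[...,2]>52)&(W[...,2]<75))]:
    P=W[M].astype(np.float32);r=cv2.minAreaRect(P[:,:2]);print(lab,len(P),P.mean(0),r,P[:,2].max())
near2=(np.hypot(W[...,0]-520,W[...,1]+260)<130)&(W[...,2]>30)
P=W[near2];print('kept',len(P),P.mean(0) if len(P) else 0)
"
```

```text
[584.2 -88.  199.6]Traceback (most recent call last):
  File "<string>", line 7, in <module>
    P=W[M].astype(np.float32);r=cv2.minAreaRect(P[:,:2]);print(lab,len(P),P.mean(0),r,P[:,2].max())
                                ~~~~~~~~~~~~~~~^^^^^^^^^
cv2.error: OpenCV(4.12.0) /io/opencv/modules/imgproc/src/convhull.cpp:143: error: (-215:Assertion failed) total >= 0 && (depth == CV_32F || depth == CV_32S) in function 'convexHull'
```

View pics/w6.png

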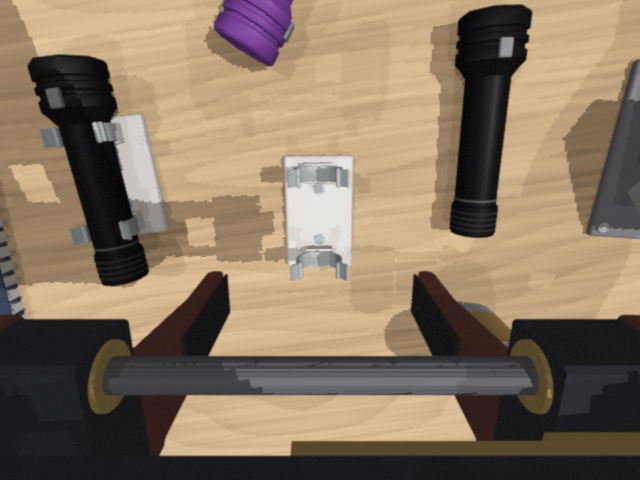

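```bash
python3 -c "
from h import *
z=np.load('w6.npz');W=z['W'];h=z['p'].astype(int)
near=(np.hypot(W[...,0]-585,W[...,1]+89)<80)
for lab,M in [('strip',near&(W[...,2]>5)&(W[...,2]<14)&(h.min(-1)>130)),('clips',near&(W[...,2]>25)&(W[...,2]<75)),('lips',near&(W[...,2]>54)&(W[...,2]<75))]:
    P=W[M].astype(np.float32);r=cv2.minAreaRect(np.ascontiguousarray(P[:,:2]));print(lab,len(P),P.mean(0),r,P[:,2].max())
    if lab!='strip':
        n,l,st,ce=cv2.connectedComponentsWithStats(M.astype(np.uint8))
        for i in range(1,n):
            if st[i,4]>8: Q=W[l==i];print('  ',st[i,4],ce[i],'mean',Q.mean(0),'min',Q.min(0),'max',Q.max(0))
"
```

```text
strip 5308 [581.9 -90.    8.3] ((583.7547607421875, -90.4616470336914), (63.94349670410156, 108.7471694946289), 82.2343521118164) 13.812017
clips 1371 [582.5 -90.2  47.6] ((584.1015625, -90.53267669677734), (49.5025749206543, 95.29228210449219), 82.2755126953125) 61.559044
   357 [296.6 176.4] mean [ 541.9 -102.6   47.8] min [ 534.6 -109.9   25. ] max [550.  -94.3  61.6]
   347 [340.1 176.1] mean [546.6 -67.4  48.8] min [539.3 -75.3  25.1] max [554.5 -60.1  61.1]
   330 [299.1 266.4] mean [ 620.4 -113.3   46.5] min [ 613.6 -120.8   25.1] max [ 628.7 -104.8   61.4]
   337 [339.6 266.4] mean [625.2 -78.1  47.4] min [618.3 -86.7  25. ] max [634.4 -70.8  61.3]
lips 827 [582.  -90.   56.8] ((584.1015625, -90.53267669677734), (49.5025749206543, 95.29228210449219), 82.2755126953125) 61.559044
   217 [293.3 177.8] mean [ 541.7 -104.8   56.8] min [ 534.6 -109.9   54. ] max [550.  -98.7  61.6]
   217 [343.1 177.4] mean [547.2 -65.3  56.8] min [539.3 -71.7  54. ] max [554.3 -60.1  61.1]
   192 [296.2 271.1] mean [ 620.8 -115.4   56.8] min [ 613.6 -120.8   54. ] max [ 628.5 -109.5   61.4]
   200 [342.2 271. ] mean [626.4 -76.3  56.7] min [618.5 -82.4  54. ] max [634.4 -70.8  61.3]
```

{"fn": "arm_command", "kwargs": {"targets": [{"offset": [-12,40,0],"yaw": 0.01,"gripper": 1},{"offset": [-30,90,-20],"yaw": 0.014,"gripper": 1},{"offset": [-44,135,-60],"yaw": 0.014,"gripper": 1},{"offset": [-48,148,-110],"yaw": 0.014,"gripper": 1},{"offset": [-48,148,-150],"yaw": 0.014,"gripper": 1},{"offset": [-48,148,-175],"yaw": 0.014,"gripper": 1},{"offset": [-48,148,-186],"yaw": 0.014,"gripper": 1},{"offset": [-48,148,-186],"yaw": 0.014,"gripper": 1},{"offset": [-48,148,-186],"yaw": 0.014,"gripper": -1},{"offset": [-48,148,-186],"yaw": 0.014,"gripper": -1},{"offset": [-48,148,-186],"yaw": 0.014,"gripper": -1},{"offset": [-48,148,-186],"yaw": 0.014,"gripper": -1},{"offset": [-48,148,-186],"yaw": 0.014,"gripper": -1},{"offset": [-48,148,-186],"yaw": 0.014,"gripper": -1}], "squeeze": 50}}

```text
time_s: 16.12
tool_pos: [536.3, 60.0, 13.6]
eef_rot: [-3.135, 0.0, 1.44]
force: [0.6, 0.2, -0.2]
grip_width: 34.9
```

```bash
python3 -c "
from h import *
lens();s=m.read_state();print(s['eef_rot'],s['tool_pos'])"
```

```text
16.175 [536.3  60.   13.6] [ 0.8 -0.   1. ] [ 0.1 -0.2 -0. ] 35.40841753901767
[-3.1  0.   1.4] [536.3  60.   13.6]
```

{"fn": "arm_command", "kwargs": {"targets": [{"offset": [0,0,15],"yaw": 0,"gripper": -1},{"offset": [0,0,50],"yaw": 0,"gripper": -1},{"offset": [2,-6,85],"yaw": 0,"gripper": -1},{"offset": [10,-30,100],"yaw": 0,"gripper": -1},{"offset": [22,-70,100],"yaw": 0,"gripper": -1},{"offset": [36,-112,100],"yaw": -0.003,"gripper": -1},{"offset": [46,-142,98],"yaw": -0.004,"gripper": -1},{"offset": [48,-150,85],"yaw": -0.004,"gripper": -1},{"offset": [48,-150.5,70],"yaw": -0.004,"gripper": -1},{"offset": [48,-150.5,65],"yaw": -0.004,"gripper": -1},{"offset": [48,-150.5,65],"yaw": -0.004,"gripper": -1}]}}

```text
time_s: 17.55
tool_pos: [583.5, -89.4, 77.8]
eef_rot: [-3.133, 0.0, 1.437]
force: [0.7, 0.8, -2.3]
grip_width: 35.0
```

```bash
python3 -c "
from h import *
p,d,cm=snap('wrist','w7.png');W=cloud(d,cm);s=m.read_state();print(s['time_s'],s['tool_pos'],s['eef_rot'],s['force'],s['grip_width'])
M=(W[...,2]>68)&(W[...,2]<125)&(np.hypot(W[...,0]-584,W[...,1]+90)<130)&(W[...,0]<572)&(p.max(-1)<90)
P=W[M];t0=np.array([584.1,-90.5]);a=np.radians(172.25);u=np.array([np.cos(a),np.sin(a)]);n=np.array([-u[1],u[0]])
S=(P[:,:2]-t0)@u;T=(P[:,:2]-t0)@n
for k0 in range(0,110,8):
    k=(S>k0)&(S<=k0+8)
    if k.sum()>8: print(k0,k.sum(),np.percentile(T[k],[2,98]),np.percentile(P[k,2],[50,97]))
print(S.max())
"
```

```text
17.6 [584.  -89.6  78.4] [-3.1  0.   1.4] [-0.   0.1 -1.7] 35.21024417008416
8 2341 [-12.1  26.9] [102.  123.4]
16 1588 [-16.1  16.5] [101.  103.5]
24 1669 [-15.7  16.4] [101.3 103.7]
32 1759 [-15.8  16.5] [101.6 103.9]
40 1864 [-16.   16.6] [101.7 104.1]
48 1858 [-16.5  17.5] [103.  107.2]
56 2506 [-21.4  23.3] [107.5 111.7]
64 2585 [-22.8  24.4] [107.4 112.1]
72 3182 [-22.2  23.9] [109.2 112.5]
80 3713 [-21.5  23.6] [109.3 112.6]
88 4089 [-22.5  24.3] [110.9 113. ]
96 650 [-21.8  23.6] [110.  112.5]
97.83036542431671
```

View pics/w7.png

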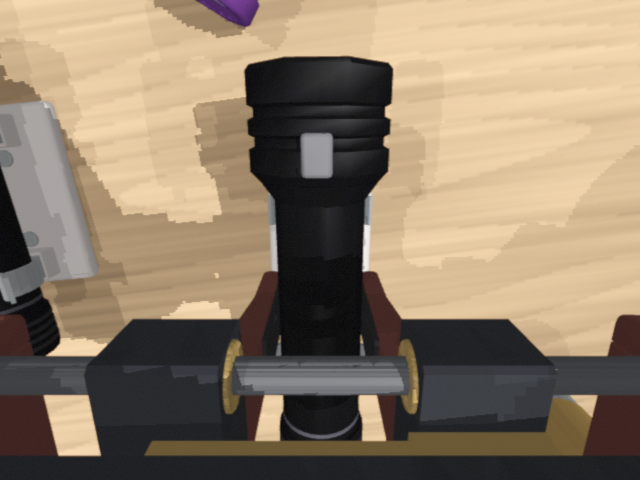

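{"fn": "arm_command", "kwargs": {"targets": [{"offset": [0,-0.5,-8],"yaw": 0,"gripper": -1},{"offset": [0,-0.5,-18],"yaw": 0,"gripper": -1},{"offset": [0,-0.5,-25],"yaw": 0,"gripper": -1},{"offset": [0,-0.5,-29],"yaw": 0,"gripper": -1},{"offset": [0,-0.5,-33],"yaw": 0,"gripper": -1},{"offset": [0,-0.5,-36],"yaw": 0,"gripper": -1},{"offset": [0,-0.5,-39],"yaw": 0,"gripper": -1},{"offset": [0,-0.5,-42],"yaw": 0,"gripper": -1},{"offset": [0,-0.5,-44],"yaw": 0,"gripper": -1},{"offset": [0,-0.5,-44],"yaw": 0,"gripper": -1}], "squeeze": 60}}

```text
time_s: 18.85
tool_pos: [583.3, -89.8, 34.0]
eef_rot: [-3.132, -0.0, 1.437]
force: [-1.9, 2.9, -0.8]
grip_width: 35.5
```

```bash
cat > chk.py <<'E'
from h import *
p,d,cm=snap('wrist');W=cloud(d,cm);s=m.read_state();print(s['time_s'],s['tool_pos'],s['eef_rot'],s['force'],s['grip_width'])
M=(W[...,2]>25)&(W[...,2]<85)&(W[...,0]<640)&(p.max(-1)<90)
P=W[M];t0=np.array([584.1,-90.5]);a=np.radians(172.25);u=np.array([np.cos(a),np.sin(a)]);n=np.array([-u[1],u[0]])
S=(P[:,:2]-t0)@u;T=(P[:,:2]-t0)@n
for k0 in range(-90,110,10):
    k=(S>k0)&(S<=k0+10)&(abs(T)<28)
    if k.sum()>8: print(k0,k.sum(),np.percentile(T[k],[2,98]),np.percentile(P[k,2],[50,97]))
k=abs(T)<28;print(S[k].min(),S[k].max())
E
python3 chk.py
```

```text
18.9 [583.3 -89.8  34. ] [-3.1 -0.   1.4] [-2.   2.7 -0.7] 34.95034362006301
-60 454 [-15.   18.1] [53.7 57.9]
-50 1218 [-13.4  14.1] [56.7 58.7]
-40 1182 [-13.5  13.6] [57.  58.9]
-30 66 [-5.3  7.4] [58.3 59.1]
-20 365 [-16.4  17.6] [52.5 58. ]
-10 2026 [-17.3  17.8] [56.7 64.5]
0 2628 [-17.9  18.6] [57.4 81.5]
10 5426 [-25.7  26.5] [58.1 82.8]
20 2070 [-15.7  16.8] [56.9 59.3]
30 1912 [-13.7  14.1] [57.3 59.5]
40 2131 [-14.2  15.6] [57.3 59.6]
50 2540 [-17.6  20. ] [59.4 64.1]
60 3206 [-22.4  24.8] [63.3 66.9]
70 3630 [-21.7  24.1] [63.1 67.1]
80 4586 [-21.5  24. ] [64.  67.1]
90 3901 [-22.   24.6] [65.1 67.3]
-58.63844173883492 98.42875480177585
```

{"fn": "arm_command", "kwargs": {"targets": [{"offset": [0,0,0],"yaw": 0,"gripper": 1},{"offset": [0,0,0],"yaw": 0,"gripper": 1},{"offset": [0,0,0],"yaw": 0,"gripper": 1},{"offset": [0,0,0],"yaw": 0,"gripper": 1},{"offset": [0,0,0],"yaw": 0,"gripper": 1},{"offset": [0,0,10],"yaw": 0,"gripper": 1},{"offset": [0,0,40],"yaw": 0,"gripper": 1},{"offset": [0,0,90],"yaw": 0,"gripper": 1},{"offset": [0,0,140],"yaw": 0,"gripper": 1},{"offset": [0,0,170],"yaw": 0,"gripper": 1},{"offset": [0,0,170],"yaw": 0,"gripper": 1},{"offset": [0,0,170],"yaw": 0,"gripper": 1}]}}

```text
time_s: 20.4
tool_pos: [582.6, -89.7, 203.4]
eef_rot: [-3.132, -0.0, 1.437]
force: [-0.1, 0.4, -1.1]
grip_width: 87.9
```

```bash
python3 chk.py; python3 -c "
from h import *
snap('wrist','w8.png');snap('side','s8.png')
a=cv2.imread('pics/w8.png');b=cv2.imread('pics/s8.png')
cv2.imwrite('pics/c8.png',np.hstack([cv2.resize(a,(400,300)),cv2.resize(b[100:400,200:600],(400,300))]))"
```

```text
20.45 [582.3 -89.7 202.7] [-3.1 -0.   1.4] [-1.3 -0.2 -0.3] 87.91999237059208
-60 274 [-15.3  18.8] [56.  59.5]
-50 350 [-13.7  13.8] [56.8 58.9]
-40 378 [-16.4  17.5] [56.5 59. ]
-30 426 [-15.8  17.4] [56.2 59.1]
-20 439 [-16.1  17.2] [56.2 58.8]
-10 428 [-15.9  17. ] [56.2 58.8]
0 462 [-15.8  17. ] [56.  58.9]
10 469 [-15.5  17.8] [56.2 58.9]
20 479 [-15.5  17.6] [56.1 58.9]
30 416 [-13.5  13.9] [56.6 58.9]
40 454 [-14.2  15.4] [56.6 59. ]
50 565 [-18.2  20.2] [58.2 63.4]
60 650 [-21.8  25. ] [62.  66.5]
70 695 [-21.6  24.1] [61.7 66.2]
80 813 [-21.4  23.9] [62.7 66.2]
90 672 [-22.   24.3] [63.5 66.3]
-58.723579825657815 153.78975637388368
```

View pics/c8.png

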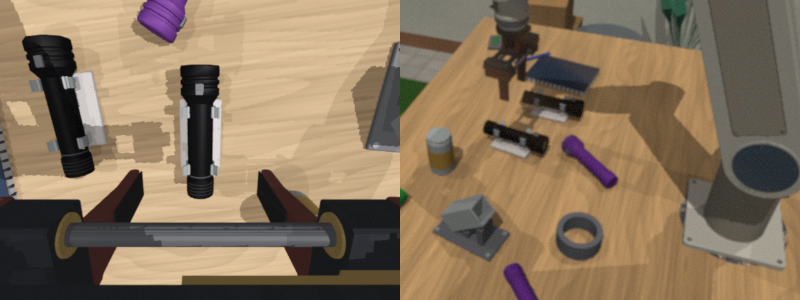

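The torch sits level in both clips with its lens pointing the same way as the kept one, and nothing else has moved. I'm handing in.

```bash
python3 -c "
from h import *
print(m.job_done())"
```

```text
the job is handed in; nothing more can be done
None
```

The torch is snapped into the empty pair of clips with its lens towards the robot, the same way as the torch beside it. I handed the job in at about 20.5 s of the 61 s allowed.

I drew the torch out by its head along the tube's axis, lowered it tail first until it lay level on the open desk, and let go. I then took a new hold on the middle of the barrel and pressed it in.

**Last checks:**
- **Seating:** after release the top of the barrel measured 59 mm above the desk at both clips. Fully home should read 60 mm, and the readings had been running slightly low. It is level and within about 1 mm of the middle along the cradle.
- **Pressing:** the wrist force I read at the end of the press was near zero. I did not record the force peak while the clips gave way.
- **Surroundings:** in the final pictures the kept torch, the can, log book, tape roll and the nearby purple torches look undisturbed. I judged this by eye and did not measure it. The green torch was largely outside those pictures; no move went near it.

**One disagreement:** with the head gripped, the finger opening read about 45 mm instead of the stated 50 mm. I took this as the pads giving. The torch did not slide in the grip, though it tipped a few degrees steeper while carried.

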